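Unlock the lamp nest and park its pin

TASK

Draw the orange-handled locking pin out of the lamp jig and park it in the yellow bracket: slide its neck sideways into the one notch that lets the pin go fully home (find it by feel, the other two block it), lower it so that its flange rests flat on the plate behind the lip, and let go. Then take the nest, now unlocked, by its black handle and slide it fully out to its end stop. Leave the loose parts lying around where they are.

Things in the scene. Friction and masses are not known exactly. Their poses are not given: they have to be found in the camera images.
- jig: Aluminium lamp jig fixed to the table: base 130 (x) x 290 (y) x 20 mm, centred 10 mm towards +y of the origin. The origin is on the table. At y = -75 mm stands a bridge, 76 (x) x 50 (y) mm, top 90 mm high, with an upright 18 mm bore through its 30 mm thick top; the nest slides along the jig's y.
- bore (a point): Centre of the bore's upper mouth on the bridge top, 90 mm above the table (axes as the jig's).
- nest (a joint): Travel of the nest (grey carriage holding a chrome lamp reflector, with a steel tongue under the bridge that the pin locks): 0 = locked place, grows towards the jig's +y, 0.08 m = end stop, fully out. Slides with about 2.5 N of friction, stays where left.
- nest_grip (a point): Centre of the top end of the nest's upright black handle: 14 (x) x 22 (y) mm in section, 105 mm above the table, free for the topmost 60 mm; moves with the nest; axes as the jig's. Nearest obstacle: the reflector rim (80 mm high), 13 mm clear of the handle on its -y side.
- pin: Loose necked locking pin, 0.12 kg, upright in the bore at the start, hanging on its flange. Origin: centre of the flange's underside, z up. Above: flange 26 mm wide, 6 thick; orange flat grip 30 (pin x) x 14 (pin y) mm, from 6 to 43 mm above the origin. Below: neck 10 mm thick, 22 long; then body 16 mm thick, 40 long, tip 62 mm below the origin.
- bracket: Yellow parking bracket fixed to the table, origin on the table. Plate 84 to 90 mm high, 170 mm wide (y), with three side notches 46 mm apart, 14 mm wide, along the bracket's x, open to its -x side. The teeth between taper to blunt points at x = -38 mm; notches are parallel from x = -16 and end at x = 11.5 mm. A dark lip, top 94 mm high, crosses each tooth at x = -16 to -8.5 mm.
- notch_mid (a point): Parking place of the middle notch: on its centre line at plate top (90 mm high), bracket x = 5 mm; a parked pin's origin is within 2 mm of it. Axes as the bracket's. Hidden under each notch is a black gauge block (34 to 82 mm high, from x = -14 mm on) with a channel that the pin's thick part must pass; one is 22 mm wide, the other two only 12 mm; which is which changes.
- notch_left (a point): Parking place of the notch at 46 mm to the bracket's +y: as notch_mid.
- notch_right (a point): Parking place of the notch at 46 mm to the bracket's -y: as notch_mid.
- spare_reflector: bystander: spare chrome reflector cup, 68 mm wide, 26 mm high; origin under its centre
- seal_ring: bystander: black seal ring, 64 mm outside, 16 mm high; origin under its centre
- lamp_motor: bystander: amber can-shaped lamp motor, 48 mm wide, 60 mm high; origin under its centre
- driver: bystander: red-handled screwdriver lying down, 160 mm long
- spacer: bystander: white nylon spacer, 24 mm wide, 18 mm high, standing between jig and bracket; origin under its centre
- clip_block: bystander: small green block 36 x 22 x 16 mm; origin under its centre
- bush: bystander: upright brass bush, 28 mm wide, 30 mm high; origin under its centre

How it is judged:
On the way, in this order (a step that is already met when the one before it is completed fails the run):
1. the pin is out of the bore, carried away from it, with the nest still in its locked place (horizontal distance between pin and bore above 0.05 m and value of joint nest below 0.012 m), for 0.1 s.
2. the pin hangs parked and released in a notch, while the nest is still in its locked place (((horizontal distance between pin and notch_left below 0.006 m and z of pin in the frame of notch_left between -0.0025 and 0.0025 m) or (horizontal distance between pin and notch_mid below 0.006 m and z of pin in the frame of notch_mid between -0.0025 and 0.0025 m) or (horizontal distance between pin and notch_right below 0.006 m and z of pin in the frame of notch_right between -0.0025 and 0.0025 m)) and angle between pin's own z axis and vertical below 0.12 rad and linear speed of pin below 0.02 m/s and contact force between the fingers and pin below 0.05 N and value of joint nest below 0.012 m), for 0.2 s.
At the end, for the whole second after the job is handed in: The pin hangs upright (within 0.12 rad), at rest and released in a notch: its origin within 6 mm horizontally and 2.5 mm in height of that notch's site; the nest is at rest at least 72 mm out of its 80 mm travel (((horizontal distance between pin and notch_left below 0.006 m and z of pin in the frame of notch_left between -0.0025 and 0.0025 m) or (horizontal distance between pin and notch_mid below 0.006 m and z of pin in the frame of notch_mid between -0.0025 and 0.0025 m) or (horizontal distance between pin and notch_right below 0.006 m and z of pin in the frame of notch_right between -0.0025 and 0.0025 m)) and angle between pin's own z axis and vertical below 0.12 rad and linear speed of pin below 0.02 m/s and contact force between the fingers and pin below 0.05 N and value of joint nest above 0.072 m and velocity of joint nest below 0.01 m/s); the robot touches nothing.
It fails at once if a bystander is moved by more than 25 mm (distance of any of spare_reflector, seal_ring, lamp_motor, driver, spacer, clip_block, bush from where it was at the start of the episode above 0.025 m).
It also fails if it takes over 72 s, if anything falls off the work surface, if the arm or the gripper's body presses on something with over 40 N, if the wrist force passes 120 N, or if a joint passes its speed limit or range.

ROBOT

A 7-joint arm with a two-finger parallel gripper is mounted at the origin on the work surface. World frame = base frame: x ahead of the robot, y to its left, z up, the work surface at z = 0. Lengths are in m, angles in rad, forces in N, time in s.
With the tool pointing down it reaches from about 0.425 to 0.925 m from the base axis. Payload 6.8 kg.
Tool frame: the origin (TCP) lies at the very end of the fingers, on their centre line; the grasp point (between the pads) lies 19 mm behind it (grip_point_offset is the distance from the TCP to the grasp point, in m); z points along the fingers, y is the line along which they close (so a half turn about z gives the same grasp; the last joint's range is limited). The gripper opens to 85 mm and grips with 20 to 120 N. Pads are 22 mm wide; open, the fingers measure 114 mm over their backs; the gripper's body (76 mm by 85 mm) begins 54 mm behind the grasp point. The pads swing forward as they close: fully open they stand 13 mm farther back than shut.
Start: joints at [1.236, 0.477, 0.022, 1.555, -0.011, 1.109, -0.083], TCP at [0.152, -0.658, 0.206] pointing down, gripper open.
Joint ranges: [-2.96, 2.96], [-0.34, 2.1], [-1.41, 1.46], [0.24, 2.44], [-1.37, 4.51], [0.17, 1.92], [-2.96, 2.96]. Speed limits (rad/s): [2.39, 2.39, 3.14, 3.14, 3.14, 3.14, 3.14].

INTERFACE

Orientations are given as a unit quaternion [w, x, y, z].
In Python, from station import * gives the robot as it stands.
- The arm moves only by the tool carry_out, never from a script. Its argument "rows" is text: rows parted by semicolons, each of 4 numbers parted by spaces: the shift along the world's x, y, z in mm, then the turn about the world's z in degrees. In form: dx dy dz yaw; .... A call has 1 to 10 rows; each row shifts and turns the commanded pose from where the row before left it; what a row does not reach is not made up. A row lasts 1/8 s, in which the tool goes at most 62.5 mm and 10.7 degrees, less where a joint would pass 70% of its speed; a pose out of reach is approached as far as the arm can. A call is refused whole if a number of a shift passes 62.5 or a number of a turn 10.7, either way. A call with a gripper value outside its range is refused whole. "claw" is the finger opening in mm, from 0 to 85.4, set as the call begins (left out, the last holds). The fingers move at their own pace and stop on an object; "force" is the grip in N (left out, the last holds). Time passes only in rows, so rows that do not move let the fingers close. It gives the time, the measured TCP pose, the force, the opening and the grip force at its end, in the units of the state.
- get_obs(): the state, without advancing time (a new reading comes with each control period).
- read_camera(name): name is "side" or "top" or "wrist"; returns a dict with "img" (420x560x3 uint8, blue, green, red), "fov_y" (degrees; the focal length in pixels is half the picture's height over the tangent of half this angle, whatever the lens; pixels are square), "cx", "cy" (the principal point, pixels), "world_to_cam" (4x4, takes a point from world to camera coordinates). Camera axes: x right, y up, looking along -z (the intrinsics and any distortion apply to the point x, -y, -z); pixel columns grow to the right and rows downward; lengths in m; the calibration is good to about 2 mm. A picture is of the moment at which its call begins. There is no depth.
- hand_in(): hands the job in; it is judged then, once.
Trained networks look in the newest picture that a camera, given by its name, has taken for a name from the list of things; names that differ only in an ending like _2 or _b are one class to them, and where a whole thing is asked for, a point or a joint stands for the part that bears it (a point fixed in the world has none). Each returns a list of dicts, best first, with "confidence" (0 to 1); they miss things now and then, are a little off and sometimes report something else, mostly with a low value. They report only what shows in the picture. A call takes as long as a camera call.
- recognise(camera, thing): "centre" ([column, row] in pixels, amid what is visible of it).
- outline_of(camera, thing): "pixels" (420x560 bool, what is visible of it) and "centre" ([column, row] in pixels, amid what is visible of it).
- place_of(camera, thing): "centre" ([column, row] in pixels: a listed point, or the origin of a listed thing).
The state is a dict: "t": time; "q": joint angles; "joint_vel": joint speeds; "joint_torque": joint torques, N m; "eef_pos": TCP position; "tool_rot": TCP orientation; "contact_force": force on the tool from outside, world axes, zero at the start; "torque": the same for the moment, N m; "gripper_width": opening from 0.0 (shut) to 1.0 (fully open); "grasp_force": force on a finger pad.
Only numpy, scipy, OpenCV 4.12 (cv2) and the standard library are available. Lean on these libraries where they do the work, as an engineer would, in place of code of your own. Each camera call takes 0.05 s, during which the arm holds its last target. There are 200 camera calls.

## Working session

There is one attempt and no reset: what is moved stays moved. The work goes in short steps, Python scripts to look and compute and a tool call to move; the robot and the scene stay as the last step left them, time stands still between calls to the robot, and variables do not carry over. Pictures are saved under pics/ and viewed, at most 10 in all, crops included, and the job is handed in when it is done.

Besides the shell and the picture viewer there is one more tool, called as name(argument=value, ...), one argument or row to a line, values as JSON. carry_out: Moves the arm, as the interface text tells. Its arguments: {"type":"object","properties":{"rows":{"type":"string"},"claw":{"type":"number"},"force":{"type":"number"}},"required":["rows"]}

```bash
mkdir -p pics; cat > h.py <<'E'
from station import *
import numpy as np, cv2
from scipy.optimize import least_squares
def proj(c,P):
    f=c['img'].shape[0]/2/np.tan(np.radians(c['fov_y'])/2)
    p=c['world_to_cam']@np.append(P,1); return np.array([c['cx']+f*p[0]/-p[2], c['cy']-f*p[1]/-p[2]])
def tri(obs):
    r=least_squares(lambda P:np.concatenate([proj(c,P)-u for c,u in obs]),[0.5,-0.3,0.1]); return r.x,np.abs(r.fun).max()
def onplane(c,u,z):
    return least_squares(lambda q:proj(c,[q[0],q[1],z])-u,[0.5,-0.3]).x
E
python3 - <<'E'
from h import *
C={n:read_camera(n) for n in('side','top','wrist')}
for n in C: cv2.imwrite(f'pics/{n}0.png',C[n]['img']); print(n,C[n].keys(),C[n]['fov_y'],np.round(np.linalg.inv(C[n]['world_to_cam'])[:3,3],3))
for t in ['bore','nest_grip','pin','notch_mid','notch_left','notch_right','bracket','jig','spacer','lamp_motor','bush']:
    o=[]
    for n in C:
        r=place_of(n,t)
        for k in r[:2]: print(t,n,np.round(k['centre'],1),round(k['confidence'],2))
        if r and n!='wrist' : o.append((C[n],np.array(r[0]['centre'])))
    if len(o)>1: print(' =>',tri(o))
print(get_obs())
E
```

```text
side dict_keys(['img', 'fov_y', 'cx', 'cy', 'world_to_cam']) 53.36782936040473 [0.372 0.539 0.706]
top dict_keys(['img', 'fov_y', 'cx', 'cy', 'world_to_cam']) 43.31749167100878 [ 0.345 -0.002  1.283]
wrist dict_keys(['img', 'fov_y', 'cx', 'cy', 'world_to_cam']) 59.277122674609714 [ 0.226 -0.639  0.373]
bore side [311.9 139.4] 0.61
bore side [235.2 354.5] 0.47
bore top [408.7 233. ] 0.87
bore top [357.1 243.8] 0.65
 => (array([ 0.52881891, -0.31282893,  0.09141731]), np.float64(2.1477397316251654))
nest_grip side [316.5 167.9] 0.55
nest_grip top [355.6 244.5] 0.59
 => (array([ 0.49528598, -0.18927498,  0.10491679]), np.float64(1.2310682597141067))
pin side [312.5 141.2] 0.56
pin top [406.5 232.9] 0.7
pin top [366.2 242.9] 0.55
 => (array([ 0.52786474, -0.30830309,  0.08963868]), np.float64(1.5337671514690214))
notch_mid side [400.8 188. ] 0.46
notch_mid top [173.7 208.1] 0.66
notch_mid top [396.  332.7] 0.34
 => (array([0.39236159, 0.16392508, 0.38895296]), np.float64(69.27040039582707))
notch_left side [210.9 353.4] 0.71
notch_left top [150.7 207.8] 0.84
notch_left top [379.1 150.4] 
[... 961 characters left out ...]
rray([ 1.23590244,  0.477     ,  0.02241236,  1.55537068, -0.01149481,
        1.10927448, -0.08308088]), 'joint_vel': array([-0.00095612,  0.00240158, -0.00090962,  0.00053365,  0.00062341,
        0.00011528,  0.00016722]), 'joint_torque': array([ 7.62883883e-04, -5.96310496e+01,  1.60682738e+00, -2.81544220e+01,
        1.25444253e-02,  1.55178855e-03, -8.35712683e-06]), 'eef_pos': array([ 0.15178652, -0.6577566 ,  0.20602056]), 'tool_rot': array([3.70748282e-05, 9.93578038e-01, 1.13148932e-01, 9.07434917e-06]), 'contact_force': array([-0.060782  , -0.15574245,  0.22739562]), 'torque': array([ 0.02691421,  0.01115734, -0.02906089]), 'grasp_force': 0.0, 'gripper_width': 0.9947173505469427}
```

View pictures.

View pics/top0.png

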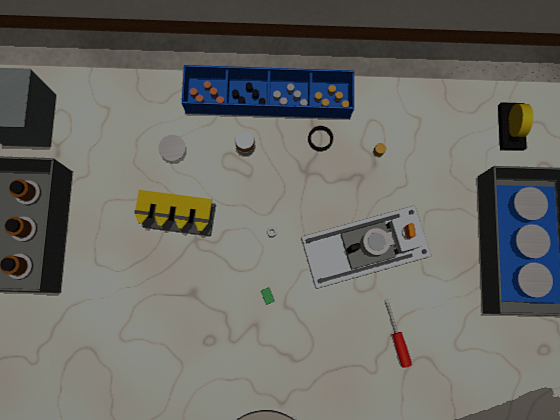

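View pics/side0.png

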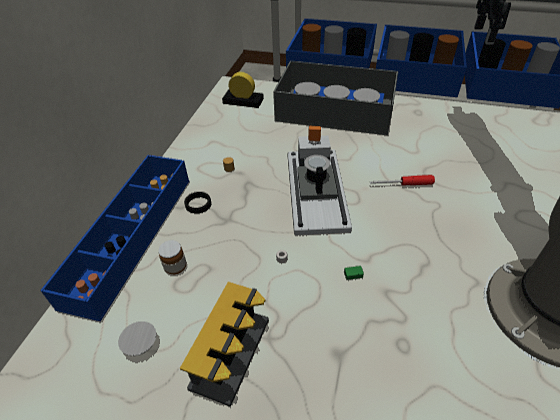

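The top view shows the jig at (370,245), with the orange pin at (409,231), and the bracket at (174,212) opening downward (towards world -x). The side view agrees with this. I'm moving the wrist camera over the jig.

carry_out(
  rows="33 38 12 0; 33 38 12 0; 33 38 12 0; 33 38 12 0; 33 38 12 0; 33 38 12 0; 33 38 12 0; 33 38 8 0; 30 38 0 0; 0 0 0 0",
  claw=60,
)

```text
t: 3.05
eef_pos: [0.4488, -0.3115, 0.2984]
tool_rot: [-0.0, 0.993, 0.117, 0.001]
contact_force: [-0.2, -0.1, 0.0]
gripper_width: 0.709
grasp_force: 0.0
```

```bash
python3 - <<'E'
from h import *
import pickle
c=read_camera('wrist'); cv2.imwrite('pics/w1.png',c['img']); t=read_camera('top'); s=read_camera('side')
d={}
for n in ['bore','nest_grip','pin','jig']:
    for cam,cc in(('wrist',c),):
        for k in place_of(cam,n)[:2]: print(n,cam,np.round(k['centre'],1),round(k['confidence'],2)); d.setdefault(n,k['centre'])
pickle.dump((c,d),open('w1.pkl','wb'))
o=get_obs(); print(o['t'],o['eef_pos'],o['tool_rot'],o['contact_force'])
E
```

```text
bore wrist [292.6  99.6] 0.57
nest_grip wrist [158.9 103.1] 0.7
pin wrist [295.2  94.8] 0.8
jig wrist [229.7  97.9] 0.64
3.4 [ 0.44492573 -0.31691614  0.29794218] [ 1.02943118e-04  9.93713279e-01  1.11954849e-01 -1.39445661e-04] [ 1.17674597  0.22261188 -0.40538096]
```

View pics/w1.png

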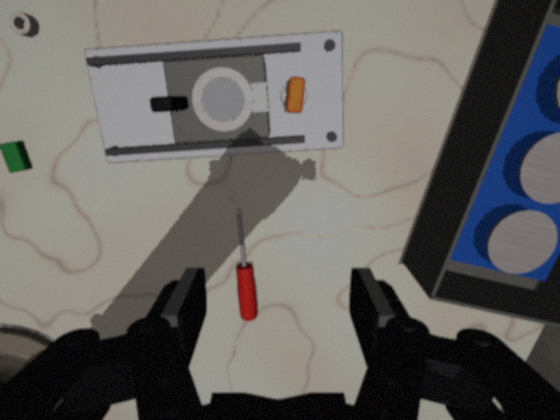

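The wrist view shows the jig almost aligned with the image: pin grip at (295,95), tilted slightly, and handle at about (160,103). I'm taking a second view from closer in.

carry_out(
  rows="20 5 -25 0; 20 5 -25 0; 5 0 -10 0; 0 0 0 0;0 0 0 0",
)

```text
t: 4.03
eef_pos: [0.4904, -0.3067, 0.239]
tool_rot: [0.001, 0.994, 0.113, 0.0]
contact_force: [0.9, 0.2, 0.3]
gripper_width: 0.707
grasp_force: 0.0
```

```bash
python3 - <<'E'
from h import *
import pickle
c1,d1=pickle.load(open('w1.pkl','rb'))
c=read_camera('wrist'); cv2.imwrite('pics/w2.png',c['img']); T=read_camera('top');S=read_camera('side')
for n in ['bore','nest_grip','pin']:
    k=place_of('wrist',n)[0]; print(n,np.round(k['centre'],1),round(k['confidence'],2))
    print('  wrist2',tri([(c1,d1[n]),(c,k['centre'])]))
    a=[(c1,d1[n]),(c,k['centre'])]
    for nm,cc in(('top',T),('side',S)):
        r=place_of(nm,n)
        if r: print('   ',nm,np.round(r[0]['centre'],1)); a.append((cc,r[0]['centre']))
    print('  all',tri(a))
# grip: orange mask
def grip(c):
    h=cv2.cvtColor(c['img'],cv2.COLOR_BGR2HSV); m=cv2.inRange(h,(5,150,80),(20,255,255))
    n,l,st,ce=cv2.connectedComponentsWithStats(m)
    i=1+np.argmax(st[1:,4]); cn=cv2.findContours((l==i).astype(np.uint8),0,1)[0][0]
    return cn[:,0,:].astype(float),ce[i]
for cc in(c1,c):
    cn,ce=grip(cc)
    P=np.array([onplane(cc,u,0.133) for u in cn])*1000
    R=cv2.minAreaRect(P.astype(np.float32)); print('grip',ce,R)
print(get_obs()['eef_pos'])
E
```

```text
bore [287.5 151.3] 0.69
  wrist2 (array([ 0.52310782, -0.30747965,  0.09440765]), np.float64(0.3446953904546035))
    top [378.4 152.6]
    side [314.  141.1]
  all (array([ 0.53496995, -0.30083316,  0.12297482]), np.float64(73.46033936731419))
nest_grip [136.5 160.1] 0.56
  wrist2 (array([ 0.4911509 , -0.18812529,  0.1099412 ]), np.float64(0.9643976673388295))
    top [357.9 244.1]
    side [315.9 169.8]
  all (array([ 0.49141265, -0.18763102,  0.10765469]), np.float64(3.4085867899197524))
pin [292.6 145. ] 0.93
  wrist2 (array([ 0.52824609, -0.31017566,  0.0870688 ]), np.float64(0.7063604876788645))
    top [409.  232.5]
    side [315.5 139.2]
  all (array([ 0.52820249, -0.31008042,  0.09418308]), np.float64(1.4421833853183728))
grip [294.9195171   94.48088531] ((527.489013671875, -307.16119384765625), (27.83543586730957, 13.017313957214355), 8.57939624786377)
grip [290.28550512 151.40263543] ((528.3123779296875, -306.98760986328125), (29.229719161987305, 13.215892791748047), 8.296974182128906)
[ 0.49078013 -0.30569444  0.23800001]
```

View pics/w2.png

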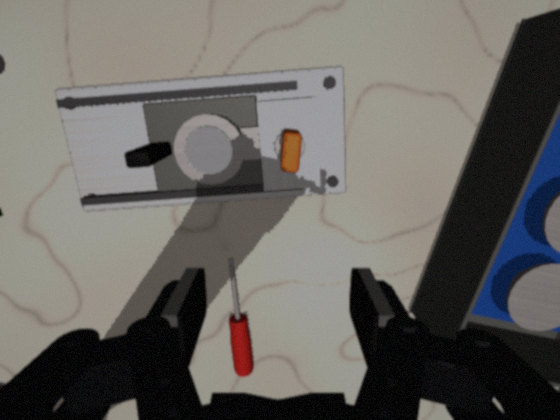

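The wrist view shows the pin grip at (290,151) with its long axis at +8.5° yaw, and the handle at about (148,155). I'm going down to grasp the pin.

carry_out(
  rows="19 -1 -10 -2.5; 18 -1 -20 -2; 0 0 -30 0; 0 0 -30 0; 0 0 -25 0; 0 0 -15 0; 0 0 -7 0; 0 0 0 0;0 0 0 0",
)

```text
t: 5.75
eef_pos: [0.5285, -0.3081, 0.102]
tool_rot: [0.0, 0.997, 0.074, 0.001]
contact_force: [-0.1, 0.2, -0.2]
gripper_width: 0.704
grasp_force: 0.0
```

carry_out(
  rows="0 0 0 0; 0 0 0 0; 0 0 0 0; 0 0 0 0; 0 0 0 0;0 0 0 0",
  claw=5,
  force=50,
)

```text
t: 6.5
eef_pos: [0.5281, -0.308, 0.1014]
tool_rot: [0.0, 0.997, 0.074, 0.0]
contact_force: [0.4, -0.2, 5.1]
gripper_width: 0.143
grasp_force: 49.9
```

carry_out(
  rows="0 0 10 0; 0 0 15 0; 0 0 20 0; 0 0 25 0; 0 0 25 0; 0 0 25 0; 0 0 20 0; 0 0 0 0; 0 0 0 0",
)

```text
t: 7.62
eef_pos: [0.5272, -0.3074, 0.2403]
tool_rot: [-0.0, 0.997, 0.074, -0.001]
contact_force: [-0.6, -0.6, -2.7]
gripper_width: 0.14
grasp_force: 49.1
```

```bash
python3 - <<'E'
from h import *
c=read_camera('wrist'); s=read_camera('side')
t=read_camera('top')
cv2.imwrite('pics/mix.png',np.hstack([c['img'][150:,80:480],s['img'][50:320,200:460]]) if 0 else s['img'][40:240,200:440].repeat(2,0).repeat(2,1))
for n in('pin',):
    a=[]
    for nm,cc in(('wrist',c),('side',s),('top',t)):
        for k in place_of(nm,n)[:1]: print(nm,np.round(k['centre'],1),round(k['confidence'],2)); a.append((cc,k['centre']))
    print(tri(a), tri(a[:2]))
o=get_obs(); print(o['eef_pos'],o['contact_force'],o['gripper_width'],o['grasp_force'])
E
```

```text
wrist [278.6 248.1] 0.63
side [318.9  90.5] 0.56
top [426.4 222.1] 0.48
(array([ 0.52670698, -0.30747826,  0.22897882]), np.float64(2.9394469991967753)) (array([ 0.52614463, -0.30720816,  0.22753616]), np.float64(2.354191864030497))
[ 0.52750476 -0.3075771   0.24033644] [-0.23044124 -0.6727312  -0.68551949] 0.1402732982168483 49.12793576717377
```

View pics/mix.png

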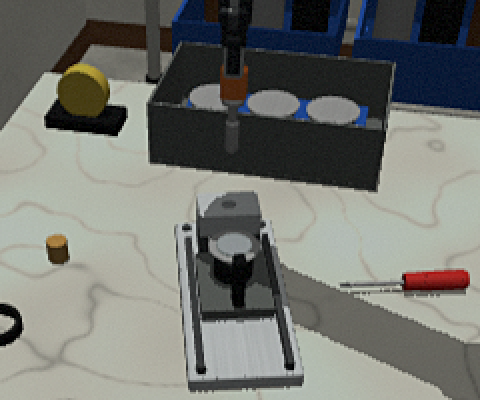

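The side view shows the pin hanging upright in the fingers, clear of the bore, and the nest still locked. I'm carrying it over to the front of the bracket.

carry_out(
  rows="-4 30 2 0; -5 50 2 0; -5 54 2 0; -5 54 2 0; -5 54 2 0; -5 54 0 0; -5 54 0 0; -5 54 0 0; -5 54 0 0; -5 50 0 0",
)

```text
t: 9.18
eef_pos: [0.4784, 0.2021, 0.2511]
tool_rot: [-0.0, 0.997, 0.074, 0.0]
contact_force: [0.8, -0.4, -0.7]
gripper_width: 0.143
grasp_force: 49.1
```

carry_out(
  rows="0 20 0 0; 0 0 0 0; 0 0 0 0; 0 0 0 0",
)

```text
t: 9.68
eef_pos: [0.4792, 0.2186, 0.2509]
tool_rot: [0.0, 0.997, 0.073, -0.0]
contact_force: [0.8, -0.5, 0.3]
gripper_width: 0.14
grasp_force: 49.1
```

```bash
python3 - <<'E'
from h import *
import pickle
c=read_camera('wrist'); cv2.imwrite('pics/w3.png',c['img'])
d={}
for n in ['notch_left','notch_mid','notch_right','bracket','pin']:
    for k in place_of('wrist',n)[:2]:
        print(n,np.round(k['centre'],1),round(k['confidence'],2), onplane(c,k['centre'],0 if n=='bracket' else .09)); d.setdefault(n,k['centre'])
pickle.dump((c,d),open('w3.pkl','wb'))
o=get_obs(); print(o['t'],o['eef_pos'],o['contact_force'])
E
```

```text
notch_left [225.3  66.4] 0.83 [0.57138395 0.27685637]
notch_left [273.8  91.2] 0.49 [0.55779473 0.23411437]
notch_mid [282.6  84.1] 0.96 [0.56451571 0.22757453]
notch_right [333.3  92.9] 0.58 [0.56376802 0.18387746]
bracket [272.7  91. ] 0.58 [0.5585908  0.23614164]
pin [280.4 248.9] 0.8 [0.41524237 0.20722402]
pin [333.8  91.4] 0.73 [0.56502205 0.18368745]
9.975 [0.47885814 0.2199522  0.25104646] [ 0.75679143  0.37039869 -1.31227701]
```

View pics/w3.png

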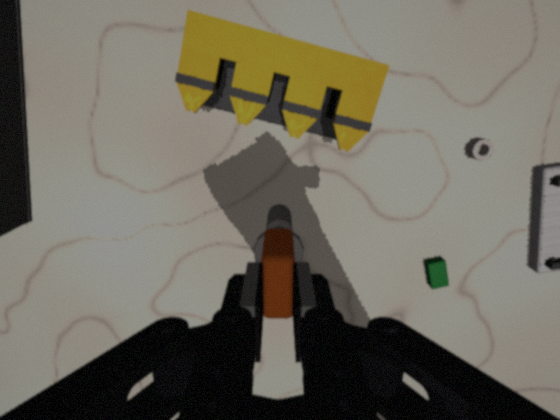

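The wrist view shows the notches' inner ends at about (226,62), (280,76) and (332,90), with the plate turned about 15° clockwise in the image. I'm aligning the tool with the bracket and taking a second view.

carry_out(
  rows="10 5 0 -8; 10 5 0 -7.5; 10 2 0 0; 0 0 0 0; 0 0 0 0; 0 0 0 0",
)

```text
t: 10.72
eef_pos: [0.5085, 0.2321, 0.251]
tool_rot: [0.0, 0.998, -0.061, -0.0]
contact_force: [0.2, -0.5, -2.2]
gripper_width: 0.14
grasp_force: 49.1
```

```bash
python3 - <<'E'
from h import *
import pickle
c3,d3=pickle.load(open('w3.pkl','rb'))
c=read_camera('wrist'); cv2.imwrite('pics/w4.png',cv2.resize(c['img'][:300,100:460],None,fx=2,fy=2))
for n in ['notch_left','notch_mid','notch_right','pin']:
    for k in place_of('wrist',n)[:2]:
        print(n,np.round(k['centre'],1),round(k['confidence'],2), onplane(c,k['centre'],.09), tri([(c3,d3[n]),(c,k['centre'])]) if n in d3 else '')
for cc in(c3,c):
    m=cv2.inRange(cv2.cvtColor(cc['img'],cv2.COLOR_BGR2HSV),(20,120,60),(34,255,255)); m=cv2.morphologyEx(m,3,np.ones((5,5)))
    cn=max(cv2.findContours(m,0,1)[0],key=cv2.contourArea)[:,0,:].astype(float)
    P=np.array([onplane(cc,u,.09) for u in cn])*1000
    print(cv2.minAreaRect(P.astype(np.float32)))
o=get_obs(); print(o['t'],o['eef_pos'],o['tool_rot'],o['contact_force'])
E
```

```text
notch_left [221.6 120.2] 0.98 [0.56994433 0.27443589] (array([0.57066416, 0.27418057, 0.10053158]), np.float64(1.6420310826448485))
notch_mid [279.1 121.7] 0.91 [0.56261107 0.22503296] (array([0.56385038, 0.22639956, 0.10368569]), np.float64(1.723644614053626))
notch_right [326.7 118.3] 0.89 [0.56044099 0.18371313] (array([0.56284068, 0.18795195, 0.12122464]), np.float64(0.5378471196024179))
pin [279.2 250.2] 0.67 [0.44236496 0.23951053] (array([ 0.24194421,  0.21761993, -0.34661875]), np.float64(19.285855525462352))
((576.482666015625, 229.30691528320312), (169.62257385253906, 48.744224548339844), 84.26454162597656)
((576.6616821289062, 229.28994750976562), (169.23129272460938, 49.32599639892578), 84.29212951660156)
10.975 [0.50870703 0.23222778 0.25110742] [ 2.70340942e-05  9.98137914e-01 -6.09975140e-02  8.44435978e-05] [-0.03641025  0.71750495 -2.6948094 ]
```

View pics/w4.png

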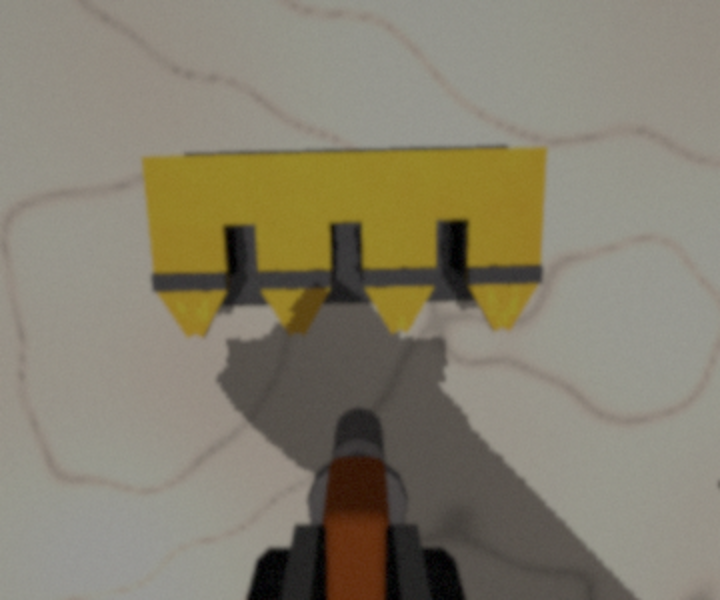

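The crop shows the notch ends at crop (239,226), (346,224) and (452,221). The plate is nearly square to the image.

```bash
python3 - <<'E'
from h import *
c=read_camera('wrist')
a=np.radians(-5.7);R=np.array([[np.cos(a),np.sin(a)],[-np.sin(a),np.cos(a)]])
for n,u,z in [('Lend',(239,226),.09),('Mend',(346,224),.09),('Rend',(452,221),.09),('lipback L',(152,276),.094),('lipback R',(541,267),.094),('lipfrontL',(154,290),.094),('lipfrontR',(541,282),.094),('backL',(143,157),.09),('backR',(546,149),.09),('tip1',(193,334),.09),('tip2',(297,332),.09),('tip3',(401,330),.09),('tip4',(500,327),.09)]:
    p=onplane(c,(100+u[0]/2,u[1]/2),z); print(n,np.round(p*1000,1),np.round(R@(p*1000-[560.7,230.9]),1))
E
```

```text
Lend [576.4 275.3] [11.2 45.8]
Mend [571.6 229.4] [11.  -0.4]
Rend [567.3 183.9] [ 11.2 -46.2]
lipback L [560.4 315.8] [-8.7 84.5]
lipback R [543.6 147.6] [ -8.8 -84.5]
lipfrontL [554.3 316.2] [-14.8  84.2]
lipfrontR [537.1 147.9] [-15.2 -84.9]
backL [609.1 310.6] [40.2 84.2]
backR [591.5 142.3] [ 39.5 -85.1]
tip1 [532.5 303.9] [-35.3  69.8]
tip2 [527.6 257.2] [-35.5  22.9]
tip3 [522.8 210.6] [-35.7 -24. ]
tip4 [518.7 166.3] [-35.4 -68.5]
```

carry_out(
  rows="-4 2 -30 0.6; -4 2 -35 0.6; 0 0 -35 0; 0 0 -25 0; 0 0 -14 0; 0 0 0 0; 0 0 0 0",
)

```text
t: 11.9
eef_pos: [0.5015, 0.2368, 0.1131]
tool_rot: [-0.0, 0.999, -0.051, 0.001]
contact_force: [-0.2, 0.4, -0.1]
gripper_width: 0.145
grasp_force: 49.1
```

carry_out(
  rows="10 -1 0 0; 10 -1 0 0; 8 -0.8 0 0; 4 -0.4 0 0; 4 -0.4 0 0; 0 0 0 0; 0 0 0 0",
)

```text
t: 12.78
eef_pos: [0.5365, 0.2327, 0.1119]
tool_rot: [0.0, 0.999, -0.051, -0.0]
contact_force: [-0.3, -0.4, -1.4]
gripper_width: 0.142
grasp_force: 49.1
```

carry_out(
  rows="3 -0.3 0 0; 3 -0.3 0 0; 3 -0.3 0 0; 0 0 0 0",
)

```text
t: 13.28
eef_pos: [0.545, 0.2321, 0.1118]
tool_rot: [0.0, 0.999, -0.05, -0.001]
contact_force: [-3.7, 1.6, 0.9]
gripper_width: 0.139
grasp_force: 49.4
```

carry_out(
  rows="3 -0.3 0 0; 0 0 0 0; 0 0 0 0",
)

```text
t: 13.65
eef_pos: [0.548, 0.2315, 0.1117]
tool_rot: [0.0, 0.999, -0.05, -0.001]
contact_force: [-5.2, 0.2, -0.8]
gripper_width: 0.139
grasp_force: 49.2
```

There's steadily growing resistance from x≈-18, so the middle notch is blocked. I'm backing out and checking the pin.

carry_out(
  rows="-4 0.4 0 0; -8 0.8 0 0; -10 1 0 0; -10 1 0 0; -6 0.6 0 0; 0 0 0 0; 0 0 0 0",
)

```text
t: 14.52
eef_pos: [0.5112, 0.2352, 0.1121]
tool_rot: [-0.0, 0.999, -0.051, 0.0]
contact_force: [0.7, -0.7, -1.8]
gripper_width: 0.142
grasp_force: 49.0
```

```bash
python3 - <<'E'
from h import *
s=read_camera('side'); c=read_camera('wrist')
A=cv2.resize(s['img'][230:400,150:310],None,fx=3,fy=3); B=cv2.resize(c['img'][60:315,180:380],(400,510))
cv2.imwrite('pics/s5.png',cv2.hconcat([A,B][:1]+[B][:1]) if 0 else np.hstack([A[:480,:390],cv2.resize(c['img'][60:320,180:380],(370,480))]))
print(get_obs()['eef_pos'],get_obs()['contact_force'])
E
```

```text
[0.51118993 0.23518611 0.11203488] [ 0.47372168 -1.01007346 -1.51093367]
```

View pics/s5.png

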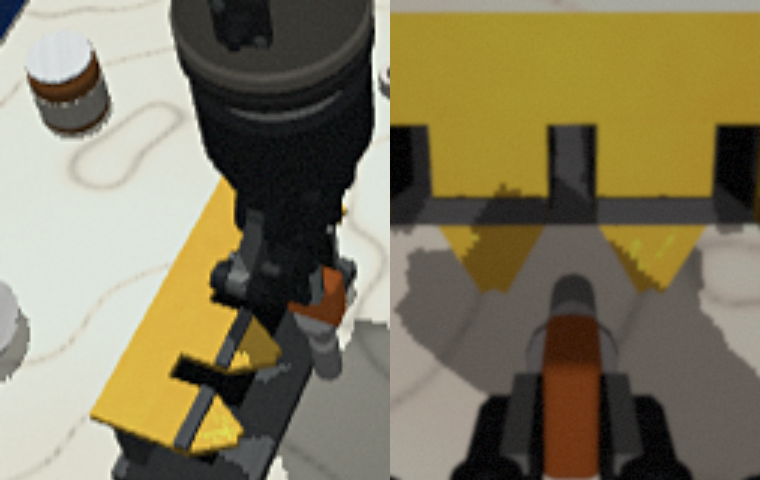

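The wrist crop shows black block edges on both sides of the middle notch, so it's narrow, and the pin still looks upright. I'm trying the left notch.

carry_out(
  rows="-5 0.5 0 0; 2 18 0 0; 2 18 0 0; 0.6 10.1 0 0; 5 -0.5 0 0; 10 -1 0 0; 10 -1 0 0; 6 -0.6 0 0; 0 0 0 0; 0 0 0 0",
)

```text
t: 15.88
eef_pos: [0.5411, 0.2788, 0.1119]
tool_rot: [0.0, 0.999, -0.051, -0.0]
contact_force: [0.6, -0.6, -0.9]
gripper_width: 0.141
grasp_force: 49.0
```

carry_out(
  rows="3 -0.3 0 0; 3 -0.3 0 0; 3 -0.3 0 0; 0 0 0 0; 0 0 0 0",
)

```text
t: 16.5
eef_pos: [0.5503, 0.2779, 0.112]
tool_rot: [0.0, 0.999, -0.051, -0.0]
contact_force: [0.2, -0.9, -0.6]
gripper_width: 0.142
grasp_force: 49.0
```

No resistance here. I'm continuing in.

carry_out(
  rows="3 -0.3 0 0; 3 -0.3 0 0; 3 -0.3 0 0; 3 -0.3 0 0; 3 -0.3 0 0; 0 0 0 0; 0 0 0 0",
)

```text
t: 17.38
eef_pos: [0.5653, 0.2764, 0.112]
tool_rot: [0.0, 0.999, -0.051, -0.0]
contact_force: [-0.1, -0.3, -1.4]
gripper_width: 0.142
grasp_force: 49.0
```

carry_out(
  rows="3 -0.3 0 0; 2 -0.2 0 0; 0 0 0 0; 0 0 -3 0; 0 0 -3 0; 0 0 -2 0; 0 0 0 0; 0 0 0 0",
)

```text
t: 18.38
eef_pos: [0.5704, 0.2759, 0.104]
tool_rot: [-0.0, 0.999, -0.051, 0.0]
contact_force: [-0.4, 0.2, -1.6]
gripper_width: 0.14
grasp_force: 49.0
```

carry_out(
  rows="0 0 -1.5 0; 0 0 0 0; 0 0 0 0",
)

```text
t: 18.75
eef_pos: [0.5704, 0.2759, 0.1025]
tool_rot: [0.0, 0.999, -0.051, 0.0]
contact_force: [0.7, 0.6, -1.3]
gripper_width: 0.14
grasp_force: 49.0
```

carry_out(
  rows="0 0 -1 0; 0 0 0 0; 0 0 0 0",
)

```text
t: 19.12
eef_pos: [0.5705, 0.276, 0.1017]
tool_rot: [-0.0, 0.999, -0.051, 0.0]
contact_force: [-0.2, -0.8, 1.1]
gripper_width: 0.138
grasp_force: 49.3
```

carry_out(
  rows="0 0 -0.5 0; 0 0 0 0; 0 0 0 0",
)

```text
t: 19.5
eef_pos: [0.5706, 0.276, 0.1016]
tool_rot: [-0.0, 0.999, -0.051, 0.0]
contact_force: [-1.8, -1.2, 5.6]
gripper_width: 0.141
grasp_force: 49.8
```

carry_out(
  rows="0 0 0 0; 0 0 0 0; 0 0 0 0; 0 0 0 0; 0 0 0 0",
  claw=40,
)

```text
t: 20.12
eef_pos: [0.5704, 0.2759, 0.101]
tool_rot: [0.0, 0.999, -0.051, -0.0]
contact_force: [-0.7, -0.3, -0.4]
gripper_width: 0.469
grasp_force: 0.0
```

carry_out(
  rows="0 0 5 0; 0 0 15 0; 0 0 30 0; 0 0 30 0; 0 0 30 0; 0 0 20 0; -25 -5 0 0; -25 -5 0 0; 0 0 0 0; 0 0 0 0",
)

```text
t: 21.38
eef_pos: [0.5211, 0.2658, 0.2314]
tool_rot: [-0.0, 0.999, -0.051, 0.0]
contact_force: [0.3, -0.2, 0.1]
gripper_width: 0.47
grasp_force: 0.0
```

```bash
python3 - <<'E'
from h import *
s=read_camera('side'); c=read_camera('wrist');t=read_camera('top')
cv2.imwrite('pics/s6.png',np.hstack([cv2.resize(s['img'][240:410,160:300],(400,486)),cv2.resize(c['img'][20:263,150:350],(400,486))]))
a=[]
for nm,cc in(('wrist',c),('side',s),('top',t)):
    for k in place_of(nm,'pin')[:1]: print(nm,np.round(k['centre'],1),round(k['confidence'],2)); a.append((cc,k['centre']))
print(tri(a)); print(get_obs()['t'],get_obs()['eef_pos'],get_obs()['contact_force'])
E
```

```text
wrist [262.7 131.6] 0.86
side [214.4 353. ] 0.57
top [150.2 211.4] 0.56
(array([0.56831971, 0.27465072, 0.08327966]), np.float64(4.402289906023725))
21.675 [0.52070808 0.26588902 0.23081177] [-0.14604202 -0.17716632  0.45316607]
```

View pics/s6.png

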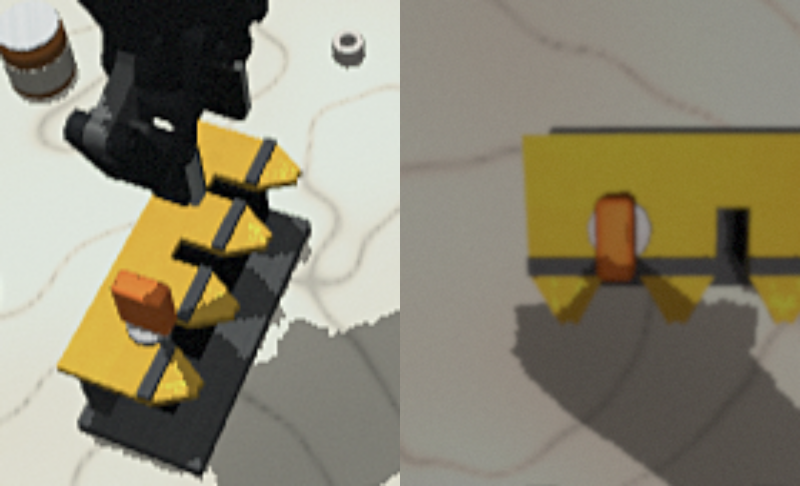

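The picture shows the pin parked in the left notch, flange flat behind the lip. Next is the nest handle.

carry_out(
  rows="-7 -40 0 2; -9 -49 0 2.5; -9 -49 0 2.5; -9 -49 0 2.5; -9 -49 0 2.5; -9 -49 0 2.5; -9 -49 0 2.5; -9 -49 0 2.5; -9 -49 0 2; -9 -44 0 1.5",
)

```text
t: 22.92
eef_pos: [0.4321, -0.212, 0.2312]
tool_rot: [0.0, 0.989, 0.15, 0.0]
contact_force: [0.9, 0.8, -0.1]
gripper_width: 0.468
grasp_force: 0.0
```

carry_out(
  rows="0 0 0 0; 0 0 0 0; 0 0 0 0",
  claw=48,
)

```text
t: 23.3
eef_pos: [0.4329, -0.2088, 0.231]
tool_rot: [-0.0, 0.989, 0.151, 0.0]
contact_force: [-0.2, -0.4, 0.2]
gripper_width: 0.563
grasp_force: 0.0
```

```bash
python3 - <<'E'
from h import *
import pickle
c1,d1=pickle.load(open('w1.pkl','rb'))
c=read_camera('wrist'); cv2.imwrite('pics/w7.png',c['img']); s=read_camera('side')
k=place_of('wrist','nest_grip')[0]; k2=place_of('side','nest_grip')[:1]
print(k['centre'],k['confidence'],onplane(c,k['centre'],.105),tri([(c1,d1['nest_grip']),(c,k['centre'])]+[(s,q['centre']) for q in k2]))
print(get_obs()['t'],get_obs()['eef_pos'],get_obs()['tool_rot'])
E
```

```text
[272.0, 115.7] 0.63 [ 0.49042712 -0.18553724] (array([ 0.49085396, -0.18544899,  0.10404236]), np.float64(2.1013646724151727))
23.5 [ 0.43264537 -0.20940308  0.23104799] [-9.38090584e-06  9.88656336e-01  1.50195367e-01  3.81987395e-05]
```

View pics/w7.png

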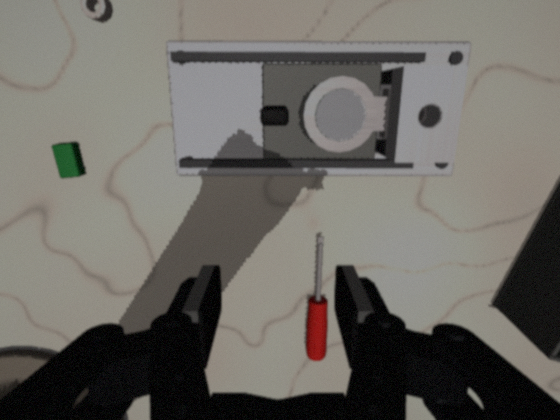

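The view shows the jig square to the tool, with the handle top at about (273,116). I'm descending over it and gripping.

carry_out(
  rows="20 8 -10 0; 20 8 -15 0; 18 7.5 -20 0; 0 0 -30 0; 0 0 -30 0; 0 0 -22 0; 0 0 -12 0; 0 0 -5 0; 0 0 0 0; 0 0 0 0",
)

```text
t: 24.75
eef_pos: [0.491, -0.1868, 0.0878]
tool_rot: [0.0, 0.989, 0.149, 0.001]
contact_force: [-0.6, 0.1, -0.6]
gripper_width: 0.56
grasp_force: 0.0
```

carry_out(
  rows="0 0 0 0; 0 0 0 0; 0 0 0 0; 0 0 0 0; 0 0 0 0",
  claw=14,
  force=30,
)

```text
t: 25.38
eef_pos: [0.4904, -0.1866, 0.087]
tool_rot: [0.0, 0.989, 0.149, -0.0]
contact_force: [-0.1, -0.1, 0.2]
gripper_width: 0.162
grasp_force: 0.0
```

The fingers closed to their set opening without any force, so they missed the handle. I'm finding out where they went by measurement.

```bash
python3 - <<'E'
from h import *
c=read_camera('wrist'); s=read_camera('side'); t=read_camera('top')
a=[]
for nm,cc in(('wrist',c),('side',s),('top',t)):
    for k in place_of(nm,'nest_grip')[:2]: print(nm,np.round(k['centre'],1),round(k['confidence'],2),onplane(cc,k['centre'],.105))
    for k in place_of(nm,'bore')[:2]: print(' bore',nm,np.round(k['centre'],1),round(k['confidence'],2),onplane(cc,k['centre'],.09))
    e=get_obs()['eef_pos']; print('  tcp px',proj(cc,e), 'handle px',proj(cc,[.4905,-.1855,.105]))
    r=outline_of(nm,'nest_grip')
    for k in r[:2]: print('  outl',np.round(k['centre'],1),round(k['confidence'],2),k['pixels'].sum(),cv2.boundingRect(k['pixels'].astype(np.uint8)))
# dark blob around handle in saved w7 view
im=cv2.imread('pics/w7.png',0); print(im[100:132:3,250:300:4])
print(get_obs())
E
```

```text
wrist [277.8 274.1] 0.95 [ 0.49007315 -0.18582748]
 bore wrist [534.4 263.4] 0.65 [ 0.5255041  -0.30702316]
  tcp px [279.38877056 257.21376649] handle px [277.38574711 273.08960527]
  outl [361.2 219.8] 0.73 26584 (257, 150, 208, 155)
side [315.7 170.6] 0.88 [ 0.49796046 -0.17962095]
side [141.1 348.5] 0.51 [0.6741888  0.30242536]
 bore side [313.9 140.8] 0.71 [ 0.52869816 -0.31063651]
 bore side [228.  168.8] 0.21 [ 0.70087353 -0.15767608]
  tcp px [319.31917242 175.27809201] handle px [319.47723189 169.45530143]
  outl [314.9 182.7] 0.9 1260 (297, 156, 42, 44)
top [354.2 242.9] 0.66 [ 0.49602035 -0.1862292 ]
 bore top [192.1 212.7] 0.34 [0.55652504 0.18321795]
  tcp px [353.12519004 246.32960709] handle px [353.86958242 245.33253591]
  outl [351.2 260.8] 0.47 172 (342, 233, 21, 35)
[[146 147 147  98  86  86  87  89  88  83  85  83  84]
 [147 148 150  87  86  84  84  85  84  83  84  83  89]
 [150 148 146  96  29  27  23  30  24  64  86  85  81]
 [146 148 146  38  16  17  25  17   8  24  86  84  72]
 [150 150 141  15  28  25  29  16  28  16  83  87  61]
 [148 149 147  15  22  29  27
[... 323 characters left out ...]
ray([ 0.44973876,  0.39757536, -0.25082026,  2.00565244,  0.14079761,
        0.75452135, -1.15585453]), 'joint_vel': array([ 0.00226171, -0.00014583, -0.00073074,  0.00034939, -0.00193646,
        0.0008563 , -0.00028334]), 'joint_torque': array([-6.20439005e-04, -4.75777817e+01, -1.69417743e+00, -2.13240623e+01,
        9.20298480e-03,  9.36295146e-04,  3.51301026e-05]), 'eef_pos': array([ 0.4903906 , -0.18663182,  0.08700885]), 'tool_rot': array([1.47768305e-05, 9.88764888e-01, 1.49479082e-01, 8.91234323e-06]), 'contact_force': array([-0.41972932, -0.75271231, -0.14555067]), 'torque': array([ 0.01034199,  0.01354799, -0.01733432]), 'grasp_force': 0.0, 'gripper_width': 0.16167406992252403}
```

carry_out(
  rows="0 0 0 0; 0 0 0 0; 0 0 0 0",
  claw=6,
)

```text
t: 26.35
eef_pos: [0.4904, -0.1866, 0.087]
tool_rot: [0.0, 0.989, 0.149, 0.0]
contact_force: [-0.3, -0.6, -0.2]
gripper_width: 0.071
grasp_force: 0.0
```

```bash
python3 - <<'E'
from h import *
c=read_camera('wrist'); g=cv2.cvtColor(c['img'],cv2.COLOR_BGR2GRAY)
cl=c['img'][225:340:5,225:340:5]
for r in g[215:330:5,220:345:5]: print(' '.join('%3d'%v for v in r))
E
```

```text
105 107 110 107 108 105 105 104  92  51  45  46  49  50  46  50  55  51  50  52  49  51  49  10   0
108 109 106 106 106 105 105 104  91   4  18   0   2   1   1   4  55  52  54  52  49  53  39  11  68
103 102 100 106 101 101 102 100  89   1   1   5   5   6  12   5  49  51  50  49  51  51  26  20  88
104 106 110 103 109 109 106 104  90   2   6  12   5   6  13   0  41  56  48  56  51  48  29  86  89
105 104 105 104 104 102 100 100  69   3   0  14   7   3   1   3  29  52  50  50  52  52  63  88  89
102 102 103  99 102 100 101 100  50  11   5   2   0   4   6   0  18  55  50  53  51  51  79  87  88
103 105 103 103 104 104 103 106  24   8   3   6   3   0  12   2  13  51  50  52  52  50  88  88  91
103 104 106 104 104 102 103 102   8  10   5   1  11   7   3   4   8  50  51  54  52  54  88  89  90
101  98 101 103  99  99 100  98  16   3  11   5   4  14   1   7  11  50  52  53  48  53  85  85  86
102 102  99 101 102 102 101  93  16  13  11  17   5   4   3  14   9  43  52  51  51  87  85  88  81
103 104 102 100 103 101 100  56  44  41   5   9   8  13  40  48  41  40  50  46  51  91  86  85  85

[... 499 characters left out ...]

 46  45  41   9   8   8  41  45  48  18  22  39  42  24  11  45  48  38   6   3   0  76  77  76  76
103 105  92   7  11   3  45  47  50   9  50 143 154  88  18  49  46  40  15   5   0 147 166 157 164
108 108  62   2  12   2  47  54  53  13  56 181 180 102  14  52  53  45   6   9   3 104 166 163 179
107  97   5  11   5  17  14  20  78  27  69 180 180 108  22  79   4   7   7   8   8  22 154 174 179
106  17   6   2  12  15  14   1  27  26  96 175 180 109  24  31  11   7  13  14  15   8  23 179 180
 92  15   5  15  16   5   8  15  12  16  92 171 176 117  20   6  14  11  19  22   6  11  13 147 182
 12   5  14  12  10   8   9   0   1  16 105 153 160 110  20  11  12   7   2   9  16   8   9  12  47
```

The handle is where I measured it, but the fingers close above or short of it. I'll rise, turn 90° so they close across the handle's 14 mm side, and go deeper, which keeps clear of the rim.

carry_out(
  rows="0 0 30 0; 0 0 30 -10; 0 0 10 -10; 0 0 0 -10; 0 0 0 -10; 0 0 0 -10; 0 0 0 -10; 0 0 0 -10; 0 0 0 -10; 0 0 0 -10",
  claw=50,
)

```text
t: 27.65
eef_pos: [0.4903, -0.1866, 0.157]
tool_rot: [0.0, 0.803, -0.596, -0.0]
contact_force: [-0.3, 0.4, 0.5]
gripper_width: 0.587
grasp_force: 0.0
```

carry_out(
  rows="0 0 -10 0; 0 0 -20 0; 0 0 -20 0; 0 0 -10 0; 0 0 -8 0; 0 0 -5 0; 0 0 -5 0; 0 0 0 0; 0 0 0 0",
)

```text
t: 28.78
eef_pos: [0.4906, -0.1867, 0.0793]
tool_rot: [-0.0, 0.805, -0.593, 0.0]
contact_force: [-0.8, 0.3, 1.0]
gripper_width: 0.584
grasp_force: 0.0
```

carry_out(
  rows="0 0 -4 0; 0 0 -5 0; 0 0 0 0; 0 0 0 0",
)

```text
t: 29.28
eef_pos: [0.4904, -0.1866, 0.0699]
tool_rot: [0.0, 0.805, -0.593, -0.0]
contact_force: [0.0, -0.9, -0.4]
gripper_width: 0.587
grasp_force: 0.0
```

carry_out(
  rows="0 0 0 0; 0 0 0 0; 0 0 0 0; 0 0 0 0; 0 0 0 0; 0 0 0 0",
  claw=4,
  force=40,
)

```text
t: 30.02
eef_pos: [0.4898, -0.1869, 0.0703]
tool_rot: [0.0, 0.805, -0.594, -0.0]
contact_force: [-3.7, -0.0, 5.9]
gripper_width: 0.149
grasp_force: 40.1
```

That grips the handle. I'm sliding along the jig's +y.

carry_out(
  rows="-1.5 4.8 0 0; -3 9.5 0 0; -3 9.5 0 0; -3 9.5 0 0; -3 9.5 0 0; -3 9.5 0 0; -3 9.5 0 0; 0 0 0 0; 0 0 0 0",
)

```text
t: 31.15
eef_pos: [0.4701, -0.1231, 0.0702]
tool_rot: [-0.0, 0.805, -0.593, -0.001]
contact_force: [-5.1, 1.3, 8.9]
gripper_width: 0.144
grasp_force: 40.6
```

carry_out(
  rows="-1.5 4.8 0 0; -1.2 3.8 0 0; -0.9 2.9 0 0; -0.6 1.9 0 0; 0 0 0 0; 0 0 0 0",
)

```text
t: 31.9
eef_pos: [0.4663, -0.1109, 0.0702]
tool_rot: [0.0, 0.805, -0.593, -0.0]
contact_force: [-3.6, -1.8, 5.9]
gripper_width: 0.149
grasp_force: 40.3
```

```bash
python3 - <<'E'
from h import *
s=read_camera('side'); t=read_camera('top'); c=read_camera('wrist')
for nm,cc in(('side',s),('top',t),('wrist',c)):
    for k in place_of(nm,'nest_grip')[:2]: print(nm,np.round(k['centre'],1),round(k['confidence'],2),onplane(cc,k['centre'],.105))
print(get_obs()['eef_pos'],get_obs()['contact_force'])
E
```

```text
side [321.9 192.6] 0.72 [ 0.47061536 -0.11106235]
side [226.2 169.4] 0.58 [ 0.69612733 -0.13775265]
wrist [275.5 289. ] 0.87 [ 0.46775061 -0.11087634]
[ 0.46633312 -0.11090994  0.0702313 ] [-2.30643804 -2.49312015  5.43550806]
```

The nest is about 79.5 mm out. A last nudge, then I'll release and retreat.

carry_out(
  rows="-0.4 1.3 0 0; 0 0 0 0; 0 0 0 0",
)

```text
t: 32.58
eef_pos: [0.4662, -0.1104, 0.0702]
tool_rot: [0.0, 0.805, -0.594, 0.0]
contact_force: [-1.9, -4.5, 5.3]
gripper_width: 0.149
grasp_force: 40.1
```

carry_out(
  rows="0 0 0 0; 0 0 0 0; 0 0 0 0; 0 0 0 0; 0 0 0 0",
  claw=50,
)

```text
t: 33.2
eef_pos: [0.4663, -0.11, 0.07]
tool_rot: [-0.0, 0.805, -0.593, -0.0]
contact_force: [0.3, -0.8, 0.0]
gripper_width: 0.59
grasp_force: 0.0
```

carry_out(
  rows="0 0 10 0; 0 0 20 0; 0 0 30 0; 0 0 40 0; 0 0 30 0; 0 0 20 0; 0 0 0 0; 0 0 0 0; 0 0 0 0",
)

```text
t: 34.33
eef_pos: [0.4656, -0.11, 0.2191]
tool_rot: [0.001, 0.805, -0.593, -0.001]
contact_force: [-0.4, -0.1, -0.4]
gripper_width: 0.583
grasp_force: 0.0
```

```bash
python3 - <<'E'
from h import *
s=read_camera('side'); t=read_camera('top'); c=read_camera('wrist')
for nm,cc in(('side',s),('top',t),('wrist',c)):
  for th,z in(('nest_grip',.105),('pin',.09)):
    for k in place_of(nm,th)[:1]: print(nm,th,np.round(k['centre'],1),round(k['confidence'],2),onplane(cc,k['centre'],z))
print(get_obs()['t'],get_obs()['eef_pos'],get_obs()['contact_force'])
E
```

```text
side nest_grip [320.4 192.2] 0.77 [ 0.47394599 -0.11156616]
side pin [232.9 356.4] 0.72 [0.53601205 0.27364858]
top nest_grip [323.1 256.2] 0.49 [ 0.46403401 -0.11665232]
top pin [152.7 210.5] 0.55 [0.55889901 0.27336973]
wrist nest_grip [276.  193.9] 0.63 [ 0.46767504 -0.11055147]
34.775 [ 0.4662677  -0.11011801  0.21993898] [-0.33184257 -0.7459725  -0.5709508 ]
```

```bash
python3 - <<'E'
from h import *
s=read_camera('side')['img'][300:380,170:270]
m=cv2.inRange(cv2.cvtColor(s,cv2.COLOR_BGR2HSV),(5,150,80),(17,255,255)); print(m.sum()//255,np.argwhere(m).mean(0)[::-1]+[170,300])
# s6 had the grip at side px about 160+143*.35=210, 240+300*.35=345
print(hand_in())
E
```

```text
179 [208.56424581 340.77653631]
the job is handed in; nothing more can be done
None
```

I parked the pin in the left notch, the one that let it go fully home, and slid the nest out about 79 mm to its end stop. The gripper was clear of everything when I handed the job in; no verdict was returned.

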